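# Slide the sample rack through the gap between the tube cartons

### The arm

A 7-joint arm with a two-finger parallel gripper is mounted at the origin on the work surface. World frame = base frame: x ahead of the robot, y to its left, z up, the work surface at z = 0. Lengths are in m, angles in rad, forces in N, time in s.
With the tool pointing down it reaches from about 0.35 to 0.9 m from the base axis. Payload 8.1 kg.
Tool frame: the origin (TCP) lies midway between the tips of the shut fingers; the grasp point (between the pads) lies 19 mm behind it; z points along the fingers, y is the line along which they close (so a half turn about z gives the same grasp; the last joint's range is limited). The gripper opens to 92 mm and grips with 3 to 60 N. Pads are 19 mm wide; open, the fingers measure 130 mm over their backs; the gripper's body (75 mm by 190 mm) begins 47 mm behind the grasp point.
Start: joints at [1.205, 0.434, 0.025, 1.573, -0.012, 1.134, -0.075], TCP at [0.162, -0.604, 0.227] pointing down, gripper open.
Joint ranges: [-2.62, 2.62], [-0.44, 2.09], [-1.27, 1.32], [0.08, 2.57], [-1.32, 4.46], [0.12, 2], [-2.74, 2.74]. Speed limits (rad/s): [2.22, 2.22, 3.01, 3.01, 3.14, 3.14, 3.14].

### API

Orientations are given as a rotation vector (axis times angle).
In Python, from cell import arm gives the robot as it stands.
- The arm moves only by the tool move_arm, never from a script. Its argument "motion" is a list of rows, each an object of numbers: "tx", "ty", "tz": the shift along the tool's x, y, z normalised to -1 to 1, where 1 is 1000 mm; "twist": the turn about the tool's z normalised to -1 to 1, where 1 is pi/2 rad. In form: [{"tx": .., "ty": .., "tz": .., "twist": ..}, ...]. A call has 1 to 12 rows; each row shifts and turns the commanded pose from where the row before left it, along the tool's axes as they then stand; what a row does not reach is not made up. A row lasts 1/10 s, in which the tool goes at most 50 mm and 8.59 degrees, less where a joint would pass 70% of its speed; a pose out of reach is approached as far as the arm can. A call with a number of a shift or a turn outside -1 to 1 is refused whole. A call with a gripper value outside its range is refused whole. "gripper" is the gripper's target within -1 to 1 (shut at 1, half-way at 0, fully open at -1), set as the call begins (left out, the last holds). The fingers move at their own pace and stop on an object; "squeeze" is the grip in N (left out, the last holds). Time passes only in rows, so rows that do not move let the fingers close. It gives the time, the measured TCP pose, the force, the opening and the grip force at its end, in the units of the state.
- arm.observe(): the state, without advancing time (a new reading comes with each control period).
- arm.get_image(name): name is "scene" or "top" or "wrist"; returns the picture (384x512x3 uint8, red, green, blue); there is no depth.
- arm.calibration(name): a dict with "K" (3x3 intrinsics, pixels), "T" (4x4, takes a point from camera to world coordinates). Camera axes: x right, y down, z forward; pixel columns grow to the right and rows downward; lengths in m; the calibration is good to about 2 mm. A picture is of the moment at which its call begins: read the wrist's pose just before it. calibration takes no time and is no camera call; for the wrist camera it gives the pose at the moment of the call.
- arm.sign_off(): hands the job in; it is judged then, once.
Trained networks look in the newest picture that a camera, given by its name, has taken for a name from the list of things; names that differ only in an ending like _2 or _b are one class to them, and where a whole thing is asked for, a point or a joint stands for the part that bears it (a point fixed in the world has none). Each returns a list of dicts, best first, with "conf" (0 to 1); they miss things now and then, are a little off and sometimes report something else, mostly with a low value. They report only what shows in the picture. A call takes as long as a camera call. They do not tell look-alikes from the thing itself.
- arm.look_for(camera, query): "point" ([column, row] as shares, 0 to 1, of the picture: columns of its width, rows of its height, amid what is visible of it).
- arm.regions_of(camera, query): "region" (384x512 bool, what is visible of it) and "point" ([column, row] as shares, 0 to 1, of the picture: columns of its width, rows of its height, amid what is visible of it).
- arm.place_of(camera, query): "point" ([column, row] as shares, 0 to 1, of the picture: columns of its width, rows of its height: a listed point, or the origin of a listed thing).
The state is a dict: "clock": time; "joints": joint angles; "dq": joint speeds; "joint_efforts": joint torques, N m; "position": TCP position; "ee_rot": TCP orientation; "force": force on the tool from outside, world axes, zero at the start; "ft_torque": the same for the moment, N m; "width": opening from 0.0 (shut) to 1.0 (fully open); "gripper_force": force on a finger pad.
Only numpy, scipy, OpenCV 4.12 (cv2) and the standard library are available. Lean on these libraries where they do the work, as an engineer would, in place of code of your own. Each camera call takes 0.05 s, during which the arm holds its last target. There are 200 camera calls.

### The job

Push the loaded white foam tube rack along the table, through the narrow gap between the two open tube cartons, and on until it lies wholly on the blue mat beyond them. Push with the fingers against the foam itself, not against the tubes standing in it; it must slide on the table all the way and never be lifted, tipped or carried. Do not ram or jam anything hard against the cartons, and leave the water bottle, the spray bottle and the phone where they are.

Things in the scene. Friction and masses are not known exactly. Their poses are not given: they have to be found in the camera images.
- rack: loose white foam tube rack, a block 100 mm (its x) by 130 mm (its y) by 38 mm high with its upright edges rounded to 8 mm radius, 4 x 5 wells on top; about 0.25 kg, slides easily on the table (a few newtons). Origin at the centre of its underside. Its +y end starts towards the gap (turned up to 0.45 rad from the line of the gap); the two rows of wells at its -y end are empty
- tubes: the eleven red-capped sample tubes, fixed in the three front rows of the rack (the middle row, at the rack's y = 0, and the two rows ahead of it) and part of it; 16 mm bodies, 18 mm caps, their tops 63 mm above the table. Same origin and axes as the rack
- rack_fl (a point): corner of the rack's underside at its x = -50 mm, y = +65 mm (square corner, before rounding)
- rack_fr (a point): corner of the rack's underside at its x = +50 mm, y = +65 mm
- rack_bl (a point): corner of the rack's underside at its x = -50 mm, y = -65 mm
- rack_br (a point): corner of the rack's underside at its x = +50 mm, y = -65 mm
- carton_near: open white and purple carton full of red-capped tubes, taped down so that it cannot move, on the robot's side of the gap; 150 mm (its x) by 130 mm (its y), walls 58 mm high, caps up to 63 mm. Origin at the centre of its underside on the table. Its +x face, 75 mm from the origin, is one wall of the gap; its +y axis is the direction in which the rack is to go through. Its lid flap leans out on the -x side, up to 100 mm high
- carton_far: the other carton, full of purple-capped tubes, same size and also taped down, parallel to the first; its -x face, 75 mm from its origin, is the other wall of the gap, and its lid flap leans out on the +x side, up to 80 mm high. The gap is 106 to 110 mm wide and 130 mm long, the rack 100 mm wide
- mat: flat blue bench mat on the table, 180 mm (its x) by 200 mm (its y), under 1 mm thick, without an edge to catch on; parallel to the cartons, just beyond the gap. Origin at its centre
- water: clear half-litre water bottle with a blue cap, 64 mm across and 205 mm high, standing loose; origin at the centre of its foot
- spray: turquoise trigger spray bottle with a red head, 72 mm across and 207 mm high, standing loose; origin at the centre of its foot
- phone: black mobile phone lying flat, 74 x 156 x 8 mm, loose; origin at the centre of its underside
Things that resemble listed ones, but are neither listed nor needed, are in the scene too. There is more than one size of the rack; the job needs the smaller.

How it is judged:
By the outcome, as a careful person would: the job done as asked, in the order asked, and still so for the second after the job is handed in, with the robot touching nothing.
It also fails if it takes over 72 s, if anything falls off the work surface, if the arm or the gripper's body presses on something with over 40 N, if the wrist force passes 120 N, or if a joint passes its speed limit or range.

## Working session

There is one attempt and no reset: what is moved stays moved. The work goes in short steps, Python scripts to look and compute and a tool call to move; the robot and the scene stay as the last step left them, time stands still between calls to the robot, and variables do not carry over. Pictures are saved under pics/ and viewed, at most 10 in all, crops included, and the job is handed in when it is done.

Besides the shell and the picture viewer there is one more tool, called after "Emit:" in YAML: its name, and indented under it one key for each argument. move_arm: Moves the arm, as the interface text tells. Scaled input: -1 to 1 covers 1000 mm each way for a shift and pi/2 rad each way for a turn. Its arguments: {"type":"object","properties":{"motion":{"type":"array","items":{"type":"object","properties":{"tx":{"type":"number"},"ty":{"type":"number"},"tz":{"type":"number"},"twist":{"type":"number"}}}},"gripper":{"type":"number"},"squeeze":{"type":"number"}},"required":["motion"]}

```bash
mkdir -p pics; ls; python3 - <<'E'
from cell import arm
import cv2,numpy as np
s=arm.observe();print(s)
for c in("top","scene"):
    im=arm.get_image(c);cv2.imwrite(f"pics/{c}0.png",im[:,:,::-1])
    k=arm.calibration(c);print(c,k["K"].tolist(),np.round(k["T"],4).tolist())
    for q in("rack","rack_fl","rack_fr","rack_bl","rack_br","carton_near","carton_far","mat","water","spray","phone"):
        print(q,[(np.round(np.array(d["point"])*[512,384],1).tolist(),round(d["conf"],2)) for d in arm.place_of(c,q)][:4])
E
```

```text
pics
{'clock': 0.0, 'joints': array([ 1.20538258,  0.43525316,  0.02498076,  1.57409495, -0.01160128,
        1.13403714, -0.07509691]), 'dq': array([-2.01743895e-04, -5.04589181e-04, -8.61134978e-04, -2.73228034e-04,
        1.04795636e-04, -2.30904547e-05,  2.71425543e-04]), 'joint_efforts': array([-1.94440017e-04, -6.67859387e+01,  9.85161178e-01, -3.14466977e+01,
       -6.04598341e-02,  4.30716283e-02,  1.51643935e-04]), 'position': array([ 0.16217662, -0.60304638,  0.22592718]), 'ee_rot': array([-3.11293002e+00, -4.11313629e-01,  5.73042548e-04]), 'force': array([ 0.48516751, -1.92300792,  0.46180134]), 'ft_torque': array([-0.02950255, -0.0120744 ,  0.04108753]), 'gripper_force': 0.0, 'width': 0.9992413618820074}
top [[439.6720320197359, 0.0, 252.36518319394972], [0.0, 439.6720320197359, 186.6705276775031], [0.0, 0.0, 1.0]] [[0.0112, -0.9914, 0.1302, 0.357], [-0.9999, -0.0102, 0.0084, 0.0375], [-0.007, -0.1303, -0.9914, 1.5201], [0.0, 0.0, 0.0, 1.0]]
rack [([383.1, 206.2], 0.94)]
rack_fl [([290.0, 206.8], 0.81), ([345.8, 202.3], 0.61)]
rack_fr [([369.8, 172.8], 0.79), ([286.1, 
[... 441 characters left out ...]
960265079, 191.79791448773364], [0.0, 0.0, 1.0]] [[-0.2247, 0.5269, -0.8197, 1.7352], [0.9743, 0.1351, -0.1803, 0.303], [0.0158, -0.8391, -0.5437, 0.8088], [0.0, 0.0, 0.0, 1.0]]
rack [([132.2, 170.7], 0.94), ([195.5, 190.9], 0.92)]
rack_fl [([215.7, 184.3], 0.95), ([160.2, 175.3], 0.66), ([173.0, 185.1], 0.44)]
rack_fr [([121.7, 187.5], 0.87), ([212.2, 202.1], 0.62)]
rack_bl [([174.4, 184.7], 0.75)]
rack_br [([171.4, 199.5], 0.85), ([97.2, 161.2], 0.79)]
carton_near [([272.6, 175.0], 0.56)]
carton_far [([269.9, 219.4], 0.96)]
mat [([333.4, 197.7], 0.77), ([192.6, 191.7], 0.6)]
water [([397.7, 193.4], 0.69), ([193.3, 192.7], 0.38)]
spray [([339.1, 177.0], 0.81)]
phone [([179.0, 234.8], 0.65)]
```

```bash
python3 - <<'E'
import cv2
a=cv2.imread("pics/top0.png")[90:290,90:430]
cv2.imwrite("pics/top0c.png",cv2.resize(a,None,fx=2.35,fy=2.35,interpolation=2))
E
```

```text
(no output)
```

View pics/top0c.png

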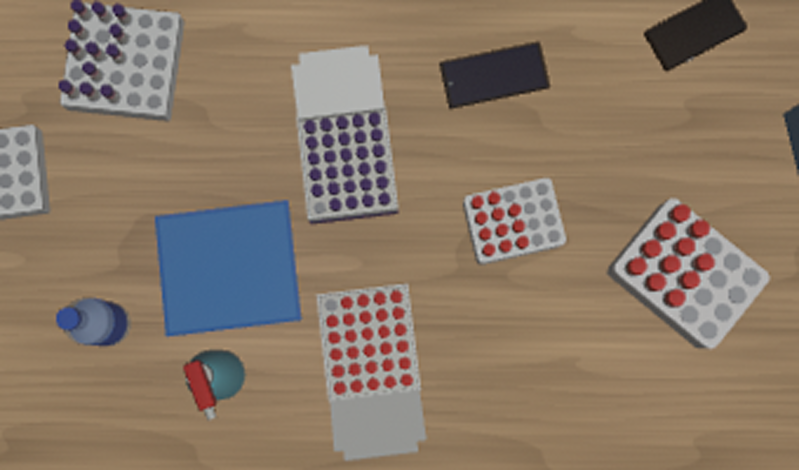

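View pics/scene0.png

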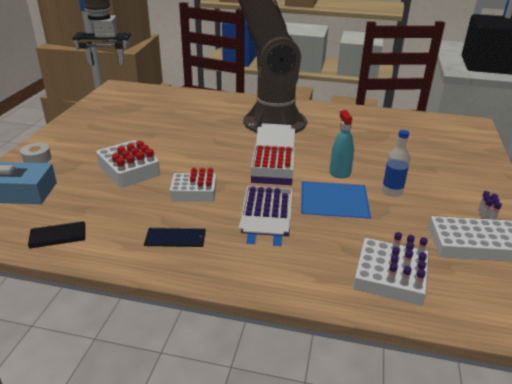

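The job's rack is the small red-capped one at top (309,184), scene (195,187). It could be confused with the larger red-capped rack at top (383,206), the purple-capped large rack at (141,118) and the empty one at (95,163). The cartons are at top (238,162) and (247,235), with the mat at (187,204) beyond the gap towards +y.

```bash
cat > h.py <<'E'
import numpy as np,cv2
from cell import arm
def ray(cal,px,z):
    K,T=cal["K"],cal["T"];px=np.atleast_2d(px).astype(float)
    d=np.c_[px,np.ones(len(px))]@np.linalg.inv(K).T@T[:3,:3].T;o=T[:3,3]
    return (o+d*((z-o[2])/d[:,2])[:,None])[:,:2]
def proj(cal,P):
    T=cal["T"];p=(np.asarray(P,float)-T[:3,3])@T[:3,:3]@cal["K"].T
    return p[:,:2]/p[:,2:]
E
python3 - <<'E'
from h import *
im=arm.get_image("top");c=arm.calibration("top")
for q,z in(("rack",.02),("carton_near",.05),("carton_far",.05),("mat",0.001),("phone",.008),("spray",0),("water",0)):
    for d in arm.regions_of("top",q)[:3]:
        m=d["region"].astype(np.uint8);p=np.argwhere(m)[:,::-1]
        r=cv2.minAreaRect(p.astype(np.float32));b=ray(c,cv2.boxPoints(r),z)
        print(q,round(d["conf"],2),np.round(r[0],1),m.sum(),"c",b.mean(0).round(3),"sides",np.linalg.norm(b[1]-b[0]).round(3),np.linalg.norm(b[2]-b[1]).round(3),"ang",np.round(np.arctan2(*(b[1]-b[0])[::-1]),3))
# by hand corners from the crop (crop/2.35+90)
h=lambda *p:np.array(p)/2.35+90
print("near gap wall top",ray(c,h((318,291),(410,284)),.058).round(4).tolist())
print("far gap wall top",ray(c,h((308,218),(398,209)),.058).round(4).tolist())
print("rack top cnrs",ray(c,h((463,195),(550,179),(566,240),(479,263)),.038).round(4).tolist())
print("mat",ray(c,h((155,216),(289,201),(300,320),(166,335)),0).round(4).tolist())
E
```

```text
rack 0.62 [308.7 183.8] 1204 c [ 0.566 -0.144] sides 0.14 0.109 ang -1.313
rack 0.56 [382.4 206.6] 2505 c [ 0.491 -0.394] sides 0.161 0.193 ang -0.698
carton_near 0.6 [247.7 248. ] 2825 c [0.347 0.063] sides 0.137 0.238 ang -1.472
carton_far 0.71 [235.6 146.6] 2688 c [0.689 0.109] sides 0.132 0.253 ang -1.433
mat 0.59 [186.4 203.4] 2936 c [0.496 0.279] sides 0.201 0.181 ang -1.445
phone 0.6 [300.7 121.2] 909 c [ 0.791 -0.118] sides 0.157 0.077 ang -1.332
water 0.64 [129.5 226.5] 512 c [0.414 0.473] sides 0.108 0.065 ang -1.56
water 0.32 [308.6 183.7] 1155 c [ 0.569 -0.145] sides 0.139 0.106 ang -1.313
water 0.27 [186.2 203.5] 3042 c [0.496 0.28 ] sides 0.207 0.184 ang -1.46
near gap wall top [[0.4569, 0.1389], [0.4683, 0.0087]]
far gap wall top [[0.5612, 0.1553], [0.5755, 0.0267]]
rack top cnrs [[0.6, -0.0676], [0.6248, -0.194], [0.5358, -0.2162], [0.5011, -0.0907]]
mat [[0.57, 0.3878], [0.5946, 0.1888], [0.4181, 0.1686], [0.394, 0.3646]]
```

```bash
cat >> h.py <<'E'
from scipy.spatial.transform import Rotation as R
def plan(wps):
    "wps: (x,y,z,azimuth of tool x,rows); prints rows in tool axes/units"
    s=arm.observe();p=np.array(s["position"]);X=R.from_rotvec(s["ee_rot"]).as_matrix()
    a=np.arctan2(X[1,0],X[0,0]);out=[]
    print("at",p.round(4),"az",round(a,4),"toolz",X[:,2].round(3),"F",s["force"].round(1),"t",round(s["clock"],1))
    for x,y,z,az,n in wps:
        for i in range(n):
            k=n-i;d=(np.array([x,y,z])-p)/k;tw=-((az-a)/k)/(np.pi/2)
            l=[d[0]*np.cos(a)+d[1]*np.sin(a),d[0]*np.sin(a)-d[1]*np.cos(a),-d[2]]
            l=[round(v,3) for v in l];tw=round(tw,3)
            p=p+[l[0]*np.cos(a)+l[1]*np.sin(a),l[0]*np.sin(a)-l[1]*np.cos(a),-l[2]];a-=tw*np.pi/2
            out.append({"tx":l[0],"ty":l[1],"tz":l[2],"twist":tw})
    for o in out: print(str(o).replace("'",'"'))
E
python3 - <<'E'
from h import *
s=arm.observe();T=arm.calibration("wrist");X=R.from_rotvec(s["ee_rot"]).as_matrix()
print("cam in tool",(X.T@(T["T"][:3,3]-s["position"])).round(3),(X.T@T["T"][:3,:3]).round(2).tolist(),T["K"][0,0])
plan([(.52,-.14,.30,1.70,16)])
E
```

```text
cam in tool [ 0.072  0.    -0.158] [[0.0, -0.96, -0.27], [1.0, 0.0, 0.0], [-0.0, -0.27, 0.96]] 276.33915879622475
at [ 0.1624 -0.6036  0.2267] az 0.2628 toolz [ 0. -0. -1.] F [ 0.4 -0.9 -0.8] t 1.6
{"tx": np.float64(0.029), "ty": np.float64(-0.022), "tz": np.float64(-0.005), "twist": np.float64(-0.057)}
{"tx": np.float64(0.031), "ty": np.float64(-0.019), "tz": np.float64(-0.005), "twist": np.float64(-0.057)}
{"tx": np.float64(0.033), "ty": np.float64(-0.017), "tz": np.float64(-0.005), "twist": np.float64(-0.057)}
{"tx": np.float64(0.034), "ty": np.float64(-0.014), "tz": np.float64(-0.004), "twist": np.float64(-0.057)}
{"tx": np.float64(0.035), "ty": np.float64(-0.011), "tz": np.float64(-0.005), "twist": np.float64(-0.057)}
{"tx": np.float64(0.036), "ty": np.float64(-0.007), "tz": np.float64(-0.004), "twist": np.float64(-0.057)}
{"tx": np.float64(0.036), "ty": np.float64(-0.004), "tz": np.float64(-0.005), "twist": np.float64(-0.057)}
{"tx": np.float64(0.037), "ty": np.float64(-0.001), "tz": np.float64(-0.004), "twist": np.float64(-0.057)}
{"tx": np.float64(0.036), "ty": np.float64(0.002), "tz": np.float64(-0.005), "twist": np.float64(-0.057)}
{"tx": np.float64(0.036), "ty": np.float64(0.006), "tz": np.float64(-0.004), "twist": np.float64(-0.057)}
{"tx": np.float64(0.036), "ty": np.float64(0.009), "tz": np.float64(-0.005), "twist": np.float64(-0.057)}
{"tx": np.float64(0.035), "ty": np.float64(0.012), "tz": np.float64(-0.004), "twist": np.float64(-0.058)}
{"tx": np.float64(0.033), "ty": np.float64(0.015), "tz": np.float64(-0.005), "twist": np.float64(-0.057)}
{"tx": np.float64(0.032), "ty": np.float64(0.018), "tz": np.float64(-0.004), "twist": np.float64(-0.058)}
{"tx": np.float64(0.03), "ty": np.float64(0.021), "tz": np.float64(-0.005), "twist": np.float64(-0.057)}
{"tx": np.float64(0.028), "ty": np.float64(0.023), "tz": np.float64(-0.004), "twist": np.float64(-0.058)}
```

Emit:
move_arm:
  motion:
    - {"tx": 0.029, "ty": -0.022, "tz": -0.005, "twist": -0.057}
    - {"tx": 0.031, "ty": -0.019, "tz": -0.005, "twist": -0.057}
    - {"tx": 0.033, "ty": -0.017, "tz": -0.005, "twist": -0.057}
    - {"tx": 0.034, "ty": -0.014, "tz": -0.005, "twist": -0.057}
    - {"tx": 0.035, "ty": -0.011, "tz": -0.005, "twist": -0.057}
    - {"tx": 0.036, "ty": -0.007, "tz": -0.005, "twist": -0.057}
    - {"tx": 0.036, "ty": -0.004, "tz": -0.005, "twist": -0.057}
    - {"tx": 0.037, "ty": -0.001, "tz": -0.005, "twist": -0.057}
    - {"tx": 0.036, "ty": 0.002, "tz": -0.005, "twist": -0.057}
    - {"tx": 0.036, "ty": 0.006, "tz": -0.005, "twist": -0.057}
    - {"tx": 0.036, "ty": 0.009, "tz": -0.005, "twist": -0.057}
    - {"tx": 0.035, "ty": 0.012, "tz": -0.005, "twist": -0.057}
  gripper: -0.2

```text
clock: 2.8
position: [0.4317, -0.254, 0.2872]
ee_rot: [2.461, 1.951, 0.0]
force: [1.5, -0.5, 0.7]
width: 0.6
gripper_force: 0.0
```

Emit:
move_arm:
  motion:
    - {"tx": 0.033, "ty": 0.015, "tz": -0.005, "twist": -0.057}
    - {"tx": 0.032, "ty": 0.018, "tz": -0.005, "twist": -0.057}
    - {"tx": 0.03, "ty": 0.021, "tz": -0.005, "twist": -0.057}
    - {"tx": 0.028, "ty": 0.023, "tz": -0.005, "twist": -0.057}
    - {}
    - {}

```text
invalid input
```

```bash
python3 - <<'E'
from h import *
print(arm.observe()["position"],arm.observe()["clock"],arm.observe()["width"])
im=arm.get_image("wrist");c=arm.calibration("wrist")
np.savez("w1.npz",K=c["K"],T=c["T"]);cv2.imwrite("pics/w1.png",im[:,:,::-1]);cv2.imwrite("pics/w1b.png",cv2.resize(im[:,:,::-1],(800,600),interpolation=2))
for q in("rack_fl","rack_fr","rack_bl","rack_br","rack","mat","carton_near","carton_far"):
    for d in arm.place_of("wrist",q)[:2]:
        px=np.array(d["point"])*[512,384];print(q,round(d["conf"],2),px.round(1),ray(c,px,0).round(4))
E
```

```text
[ 0.43172721 -0.2540126   0.28718106] 2.8 0.5996013472307119
rack_fl 0.7 [273.9  35.1] [[ 0.5068 -0.0812]]
rack_fl 0.65 [287.2 160.4] [[ 0.4926 -0.2659]]
rack_fr 0.65 [363.7 200. ] [[ 0.6075 -0.3608]]
rack_fr 0.56 [337.4   4.6] [[ 0.6019 -0.0624]]
rack_bl 0.75 [242.3 256.1] [[ 0.3821 -0.4198]]
rack_bl 0.58 [307.8 122.4] [[ 0.5351 -0.2135]]
rack 0.82 [320.1  63. ] [[ 0.5668 -0.1324]]
rack 0.66 [298.7 226.9] [[ 0.4911 -0.3857]]
```

View pics/w1b.png

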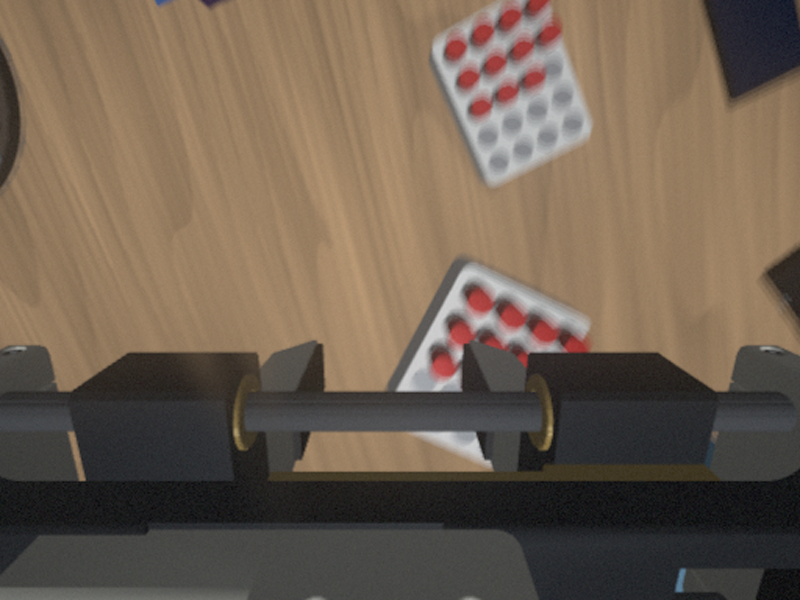

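```bash
python3 - <<'E'
from h import *
plan([(.525,-.10,.37,1.70,6)])
E
```

```text
at [ 0.4303 -0.2563  0.2865] az 1.3347 toolz [-0.001 -0.    -1.   ] F [0.5 0.4 0.1] t 3.2
{"tx": np.float64(0.029), "ty": np.float64(0.009), "tz": np.float64(-0.014), "twist": np.float64(-0.039)}
{"tx": np.float64(0.028), "ty": np.float64(0.011), "tz": np.float64(-0.014), "twist": np.float64(-0.039)}
{"tx": np.float64(0.028), "ty": np.float64(0.013), "tz": np.float64(-0.014), "twist": np.float64(-0.039)}
{"tx": np.float64(0.027), "ty": np.float64(0.014), "tz": np.float64(-0.014), "twist": np.float64(-0.039)}
{"tx": np.float64(0.026), "ty": np.float64(0.016), "tz": np.float64(-0.014), "twist": np.float64(-0.038)}
{"tx": np.float64(0.025), "ty": np.float64(0.018), "tz": np.float64(-0.013), "twist": np.float64(-0.039)}
```

Emit:
move_arm:
  motion:
    - {"tx": 0.029, "ty": 0.009, "tz": -0.014, "twist": -0.039}
    - {"tx": 0.028, "ty": 0.011, "tz": -0.014, "twist": -0.039}
    - {"tx": 0.028, "ty": 0.013, "tz": -0.014, "twist": -0.039}
    - {"tx": 0.027, "ty": 0.014, "tz": -0.014, "twist": -0.039}
    - {"tx": 0.026, "ty": 0.016, "tz": -0.014, "twist": -0.039}
    - {"tx": 0.025, "ty": 0.018, "tz": -0.014, "twist": -0.039}
    - {"tx": 0, "ty": 0, "tz": 0, "twist": 0}
    - {"tx": 0, "ty": 0, "tz": 0, "twist": 0}
    - {"tx": 0, "ty": 0, "tz": 0, "twist": 0}

```text
clock: 4.15
position: [0.5246, -0.0999, 0.3701]
ee_rot: [-2.071, -2.362, 0.002]
force: [0.5, -0.8, -0.8]
width: 0.6
gripper_force: 0.0
```

```bash
cat > look.py <<'E'
import sys
from h import *
n=sys.argv[1];print(arm.observe()["position"].round(3))
im=arm.get_image("wrist");c=arm.calibration("wrist")
np.savez(f"{n}.npz",K=c["K"],T=c["T"]);cv2.imwrite(f"pics/{n}.png",im[:,:,::-1]);cv2.imwrite(f"pics/{n}b.png",cv2.resize(im[:,:,::-1],(800,600),interpolation=2))
for q in("rack_fl","rack_fr","rack_bl","rack_br","rack","mat","carton_near","carton_far"):
    for d in arm.place_of("wrist",q)[:2]:
        px=np.array(d["point"])*[512,384];print(q,round(d["conf"],2),px.round(1),ray(c,px,0).round(4))
E
python3 look.py w2
```

```text
[ 0.525 -0.1    0.37 ]
rack_fl 0.74 [240.4 142.5] [[ 0.5007 -0.0891]]
rack_fl 0.7 [222.7 231.4] [[ 0.4864 -0.276 ]]
rack_fr 0.91 [293.7 138.9] [[ 0.5996 -0.0692]]
rack_bl 0.53 [337.2  42.5] [[0.6455 0.1027]]
rack 0.89 [269.  176.2] [[ 0.5642 -0.1469]]
rack 0.78 [217.8 277.6] [[ 0.4871 -0.3869]]
carton_near 0.76 [182.5  47. ] [[0.3814 0.0607]]
carton_near 0.43 [268.7 174.6] [[ 0.5631 -0.1437]]
carton_far 0.94 [336.6  43.6] [[0.6448 0.1009]]
```

View pics/w2b.png

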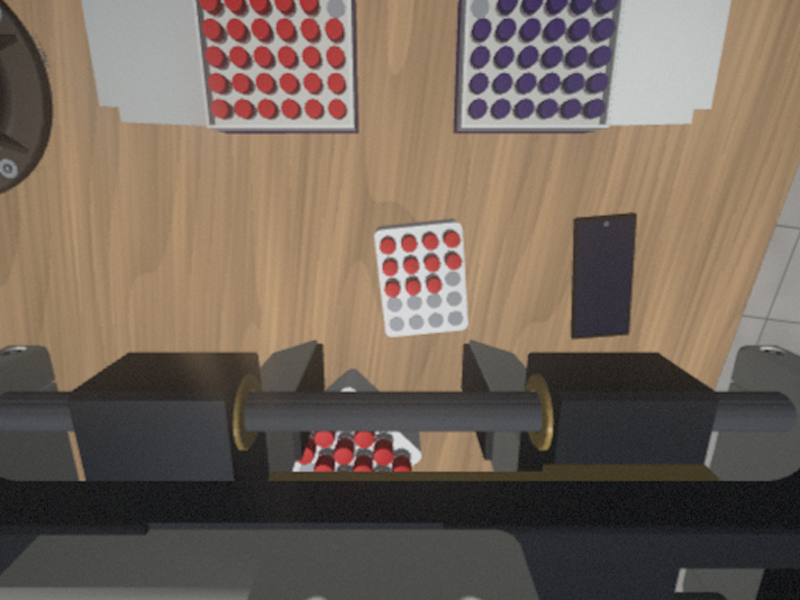

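The small rack is at 512-px (270,178) between the free lanes, pointing at the gap, with its back two rows of wells empty. The gap walls run at columns ~228 and ~293, and the carton front edges lie at row ~83.

```bash
python3 - <<'E'
from h import *
im=cv2.imread("pics/w2.png");g=im.astype(int).mean(2)
for r in(10,30,50,70):
    print(r,"L",g[r,220:234].round().astype(int),"R",g[r,286:302].round().astype(int))
for col in(150,210,310,370): print(col,g[74:90,col].round().astype(int))
# rack mask: bright low-saturation foam incl. caps, hull
hsv=cv2.cvtColor(im,cv2.COLOR_BGR2HSV);m=np.zeros(g.shape,np.uint8)
m[130:225,225:310]=((hsv[130:225,225:310,1]<50)&(hsv[130:225,225:310,2]>120))*255
n,l,st,_=cv2.connectedComponentsWithStats(m);k=1+st[1:,4].argmax();p=np.argwhere(l==k)[:,::-1].astype(np.float32)
c=dict(np.load("w2.npz"));w=ray(c,cv2.convexHull(p)[:,0],.038).astype(np.float32)
rr=cv2.minAreaRect(w);print("rack top rect",rr,cv2.boxPoints(rr).round(4).tolist())
E
```

```text
10 L [181 181 186 193 167 101  78  86 122 136 134 131 131 126] R [124 130 126 126 128 124 109  64  70  90  98 132 178 188 178 177]
30 L [186 184 187 190 186 143  80  74 106 134 135 134 132 130] R [129 128 127 125 129 115  79  67  91 101 120 167 191 186 183 179]
50 L [149 181 186 192 199 174 106  80  93 123 135 134 132 129] R [128 132 134 130 120  93  66  85 102 111 158 196 190 184 178 139]
70 L [ 93  95 153 190 196 192 148  85  83 113 133 131 134 130] R [136 136 134 133 111  62  82 100 104 153 198 193 164 109  66  80]
150 [182 184 181 184 185 184 198 183 136 113  82 106 145 144 144 145]
210 [188 188 190 189 188 191 198 187 140 116  84 113 140 140 142 139]
310 [185 186 184 184 185 189 199 182 124 114  83 110 133 137 138 134]
370 [178 180 180 179 182 184 195 180 120 110  77 108 127 128 126 125]
rack top rect ((0.5631988644599915, -0.1443730890750885), (0.10108248144388199, 0.13223455846309662), 13.476832389831543) [[0.4986000061035156, -0.09189999848604202], [0.5295000076293945, -0.22040000557899475], [0.6277999877929688, -0.19689999520778656], [0.5968999862670898, -0.06830000132322311]]
```

```bash
python3 - <<'E'
from h import *
c=dict(np.load("w2.npz"));r=[10,30,50,70]
L=dict(nt=([224.5,225.1,225.6,226.15],.058),nb=([227.6,228.1,228.5,228.8],0),ft=([297.3,296.5,295.7,294.9],.058),fb=([292.3,291.6,290.9,290.4],0))
for k,(cols,z) in L.items():
    w=ray(c,np.c_[cols,r],z);f=np.polyfit(w[:,1],w[:,0],1);print(k,w.round(4).tolist(),"dx/dy",f[0].round(4),"x at y=0.08",np.polyval(f,.08).round(4))
print("front top",ray(c,[[150,81.9],[210,81.9],[310,81.8],[370,81.8]],.058).round(4).tolist())
print("front base",ray(c,[[150,84.6],[210,84.7],[310,84.6],[370,84.6]],0).round(4).tolist())
E
```

```text
nt [[0.4549, 0.1093], [0.4586, 0.0829], [0.4623, 0.0555], [0.4662, 0.0272]] dx/dy -0.1371 x at y=0.08 0.459
nb [[0.4528, 0.1268], [0.4569, 0.0972], [0.461, 0.0664], [0.465, 0.0345]] dx/dy -0.1318 x at y=0.08 0.4591
ft [[0.5626, 0.1235], [0.5661, 0.0971], [0.5698, 0.0697], [0.5735, 0.0413]] dx/dy -0.1329 x at y=0.08 0.5684
fb [[0.5603, 0.141], [0.5643, 0.1114], [0.5684, 0.0806], [0.573, 0.0488]] dx/dy -0.1372 x at y=0.08 0.5686
front top [[0.3478, -0.0062], [0.4426, 0.0063], [0.6004, 0.0274], [0.695, 0.0399]]
front base [[0.3275, -0.0081], [0.4342, 0.0058], [0.6119, 0.0295], [0.7185, 0.0436]]
```

```bash
sed -i 's/round(v,3) for v/round(float(v),3) for v/;s/tw=round(tw,3)/tw=round(float(tw),3)/' h.py; python3 - <<'E'
from h import *
plan([(.645,-.125,.20,.235,12),(.645,-.125,.015,.235,6),(.632,-.1279,.015,.235,2),(.6033,-.139,.015,.1337,10)])
E
```

```text
at [ 0.5252 -0.0985  0.3707] az 1.7044 toolz [-0. -0. -1.] F [ 0.2 -0.1 -0.6] t 4.6
{"tx": -0.004, "ty": 0.01, "tz": 0.014, "twist": 0.078}
{"tx": -0.002, "ty": 0.01, "tz": 0.014, "twist": 0.078}
{"tx": -0.001, "ty": 0.01, "tz": 0.014, "twist": 0.078}
{"tx": 0.0, "ty": 0.01, "tz": 0.014, "twist": 0.078}
{"tx": 0.001, "ty": 0.01, "tz": 0.014, "twist": 0.078}
{"tx": 0.003, "ty": 0.01, "tz": 0.014, "twist": 0.078}
{"tx": 0.004, "ty": 0.009, "tz": 0.014, "twist": 0.078}
{"tx": 0.005, "ty": 0.009, "tz": 0.015, "twist": 0.078}
{"tx": 0.006, "ty": 0.008, "tz": 0.014, "twist": 0.078}
{"tx": 0.007, "ty": 0.008, "tz": 0.015, "twist": 0.078}
{"tx": 0.008, "ty": 0.007, "tz": 0.014, "twist": 0.078}
{"tx": 0.008, "ty": 0.005, "tz": 0.015, "twist": 0.077}
{"tx": 0.0, "ty": 0.0, "tz": 0.031, "twist": 0.0}
{"tx": 0.0, "ty": 0.0, "tz": 0.031, "twist": 0.0}
{"tx": 0.0, "ty": 0.0, "tz": 0.031, "twist": 0.0}
{"tx": 0.0, "ty": 0.0, "tz": 0.031, "twist": 0.0}
{"tx": 0.0, "ty": 0.0, "tz": 0.03, "twist": 0.0}
{"tx": 0.0, "ty": 0.0, "tz": 0.031, "twist": 0.0}
{"tx": -0.006, "ty": -0.0, "tz": -0.0, "twist": 0.0}
{"tx": -0.007, "ty": -0.0, "tz": -0.0, "twist": 0.0}
{"tx": -0.003, "ty": 0.0, "tz": -0.0, "twist": 0.006}
{"tx": -0.003, "ty": 0.0, "tz": -0.0, "twist": 0.007}
{"tx": -0.003, "ty": 0.001, "tz": -0.0, "twist": 0.006}
{"tx": -0.003, "ty": 0.001, "tz": -0.0, "twist": 0.007}
{"tx": -0.003, "ty": 0.0, "tz": -0.0, "twist": 0.006}
{"tx": -0.003, "ty": 0.001, "tz": -0.0, "twist": 0.007}
{"tx": -0.003, "ty": 0.001, "tz": -0.0, "twist": 0.006}
{"tx": -0.003, "ty": 0.0, "tz": -0.0, "twist": 0.007}
{"tx": -0.003, "ty": 0.001, "tz": -0.0, "twist": 0.006}
{"tx": -0.003, "ty": 0.0, "tz": -0.0, "twist": 0.007}
```

Emit:
move_arm:
  motion:
    - {"tx": -0.004, "ty": 0.01, "tz": 0.014, "twist": 0.078}
    - {"tx": -0.002, "ty": 0.01, "tz": 0.014, "twist": 0.078}
    - {"tx": -0.001, "ty": 0.01, "tz": 0.014, "twist": 0.078}
    - {"tx": 0, "ty": 0.01, "tz": 0.014, "twist": 0.078}
    - {"tx": 0.001, "ty": 0.01, "tz": 0.014, "twist": 0.078}
    - {"tx": 0.003, "ty": 0.01, "tz": 0.014, "twist": 0.078}
    - {"tx": 0.004, "ty": 0.009, "tz": 0.014, "twist": 0.078}
    - {"tx": 0.005, "ty": 0.009, "tz": 0.015, "twist": 0.078}
    - {"tx": 0.006, "ty": 0.008, "tz": 0.014, "twist": 0.078}
    - {"tx": 0.007, "ty": 0.008, "tz": 0.015, "twist": 0.078}
    - {"tx": 0.008, "ty": 0.007, "tz": 0.014, "twist": 0.078}
    - {"tx": 0.008, "ty": 0.005, "tz": 0.015, "twist": 0.077}

```text
clock: 5.8
position: [0.6453, -0.125, 0.1991]
ee_rot: [3.121, 0.362, 0.0]
force: [0.5, 0.1, 0.6]
width: 0.598
gripper_force: 0.0
```

Emit:
move_arm:
  motion:
    - {"tx": 0, "ty": 0, "tz": 0.031, "twist": 0}
    - {"tx": 0, "ty": 0, "tz": 0.031, "twist": 0}
    - {"tx": 0, "ty": 0, "tz": 0.031, "twist": 0}
    - {"tx": 0, "ty": 0, "tz": 0.031, "twist": 0}
    - {"tx": 0, "ty": 0, "tz": 0.03, "twist": 0}
    - {"tx": 0, "ty": 0, "tz": 0.031, "twist": 0}
    - {"tx": -0.006, "ty": 0, "tz": 0, "twist": 0}
    - {"tx": 0, "ty": 0, "tz": 0, "twist": 0}

```text
clock: 6.6
position: [0.6378, -0.1266, 0.0147]
ee_rot: [-3.12, -0.369, 0.003]
force: [-0.5, 0.1, 0.6]
width: 0.604
gripper_force: 0.0
```

```bash
python3 - <<'E'
from h import *
plan([(.632,-.1279,.015,.235,1),(.6033,-.139,.015,.1337,10)])
E
```

```text
at [ 0.6378 -0.1266  0.0147] az 0.2357 toolz [-0.002 -0.    -1.   ] F [-0.5  0.1  0.6] t 6.6
{"tx": -0.006, "ty": -0.0, "tz": -0.0, "twist": 0.0}
{"tx": -0.003, "ty": 0.0, "tz": -0.0, "twist": 0.006}
{"tx": -0.003, "ty": 0.0, "tz": -0.0, "twist": 0.007}
{"tx": -0.003, "ty": 0.001, "tz": -0.0, "twist": 0.006}
{"tx": -0.003, "ty": 0.001, "tz": -0.0, "twist": 0.007}
{"tx": -0.003, "ty": 0.0, "tz": -0.0, "twist": 0.006}
{"tx": -0.003, "ty": 0.001, "tz": -0.0, "twist": 0.007}
{"tx": -0.003, "ty": 0.001, "tz": -0.0, "twist": 0.006}
{"tx": -0.003, "ty": 0.0, "tz": -0.0, "twist": 0.007}
{"tx": -0.003, "ty": 0.001, "tz": -0.0, "twist": 0.006}
{"tx": -0.003, "ty": 0.0, "tz": -0.0, "twist": 0.007}
```

Emit:
move_arm:
  motion:
    - {"tx": -0.006, "ty": 0, "tz": 0, "twist": 0}
    - {"tx": -0.003, "ty": 0, "tz": 0, "twist": 0.006}
    - {"tx": -0.003, "ty": 0, "tz": 0, "twist": 0.007}
    - {"tx": -0.003, "ty": 0.001, "tz": 0, "twist": 0.006}
    - {"tx": -0.003, "ty": 0.001, "tz": 0, "twist": 0.007}
    - {"tx": -0.003, "ty": 0, "tz": 0, "twist": 0.006}
    - {"tx": -0.003, "ty": 0.001, "tz": 0, "twist": 0.007}
    - {"tx": -0.003, "ty": 0.001, "tz": 0, "twist": 0.006}
    - {"tx": -0.003, "ty": 0, "tz": 0, "twist": 0.007}
    - {"tx": -0.003, "ty": 0.001, "tz": 0, "twist": 0.006}
    - {"tx": -0.003, "ty": 0, "tz": 0, "twist": 0.007}
    - {"tx": 0, "ty": 0, "tz": 0, "twist": 0}

```text
clock: 7.8
position: [0.6037, -0.1386, 0.0146]
ee_rot: [3.134, 0.209, -0.002]
force: [1.8, -0.9, 1.9]
width: 0.604
gripper_force: 1.1
```

```bash
python3 - <<'E'
from h import *
plan([(.6233,-.1365,.015,.1337,2),(.6233,-.1365,.12,.1337,4),(.54,-.10,.37,1.70,11)])
E
```

```text
at [ 0.6037 -0.1386  0.0146] az 0.1329 toolz [-0.001 -0.    -1.   ] F [ 1.8 -0.9  1.9] t 7.8
{"tx": 0.01, "ty": 0.0, "tz": -0.0, "twist": -0.0}
{"tx": 0.01, "ty": 0.001, "tz": -0.0, "twist": -0.001}
{"tx": -0.0, "ty": -0.0, "tz": -0.026, "twist": 0.0}
{"tx": -0.0, "ty": -0.0, "tz": -0.026, "twist": 0.0}
{"tx": -0.0, "ty": -0.0, "tz": -0.027, "twist": 0.0}
{"tx": -0.0, "ty": -0.0, "tz": -0.026, "twist": 0.0}
{"tx": -0.007, "ty": -0.004, "tz": -0.023, "twist": -0.091}
{"tx": -0.006, "ty": -0.005, "tz": -0.023, "twist": -0.091}
{"tx": -0.006, "ty": -0.006, "tz": -0.023, "twist": -0.091}
{"tx": -0.005, "ty": -0.007, "tz": -0.023, "twist": -0.09}
{"tx": -0.004, "ty": -0.008, "tz": -0.023, "twist": -0.091}
{"tx": -0.002, "ty": -0.008, "tz": -0.023, "twist": -0.09}
{"tx": -0.001, "ty": -0.008, "tz": -0.022, "twist": -0.091}
{"tx": -0.0, "ty": -0.008, "tz": -0.023, "twist": -0.09}
{"tx": 0.001, "ty": -0.008, "tz": -0.022, "twist": -0.091}
{"tx": 0.002, "ty": -0.008, "tz": -0.023, "twist": -0.09}
{"tx": 0.004, "ty": -0.008, "tz": -0.022, "twist": -0.091}
```

Emit:
move_arm:
  motion:
    - {"tx": 0.01, "ty": 0, "tz": 0, "twist": 0}
    - {"tx": 0.01, "ty": 0, "tz": 0, "twist": 0}
    - {"tx": 0, "ty": 0, "tz": -0.026, "twist": 0}
    - {"tx": 0, "ty": 0, "tz": -0.026, "twist": 0}
    - {"tx": 0, "ty": 0, "tz": -0.027, "twist": 0}
    - {"tx": 0, "ty": 0, "tz": -0.026, "twist": 0}

```text
clock: 8.4
position: [0.6245, -0.1351, 0.1203]
ee_rot: [-3.134, -0.211, 0.002]
force: [0.3, 0.0, 0.1]
width: 0.598
gripper_force: 0.0
```

Emit:
move_arm:
  motion:
    - {"tx": -0.007, "ty": -0.004, "tz": -0.023, "twist": -0.091}
    - {"tx": -0.006, "ty": -0.005, "tz": -0.023, "twist": -0.091}
    - {"tx": -0.006, "ty": -0.006, "tz": -0.023, "twist": -0.091}
    - {"tx": -0.005, "ty": -0.007, "tz": -0.023, "twist": -0.09}
    - {"tx": -0.004, "ty": -0.008, "tz": -0.023, "twist": -0.091}
    - {"tx": -0.002, "ty": -0.008, "tz": -0.023, "twist": -0.09}
    - {"tx": -0.001, "ty": -0.008, "tz": -0.022, "twist": -0.091}
    - {"tx": 0, "ty": -0.008, "tz": -0.023, "twist": -0.09}
    - {"tx": 0.001, "ty": -0.008, "tz": -0.022, "twist": -0.091}
    - {"tx": 0.002, "ty": -0.008, "tz": -0.023, "twist": -0.09}
    - {"tx": 0.004, "ty": -0.008, "tz": -0.022, "twist": -0.091}
    - {"tx": 0, "ty": 0, "tz": 0, "twist": 0}

```text
clock: 9.6
position: [0.5418, -0.0972, 0.3728]
ee_rot: [2.065, 2.364, 0.004]
force: [0.8, 0.8, 0.3]
width: 0.594
gripper_force: 0.0
```

```bash
cat > rackpose.py <<'E'
import sys
from h import *
cam,n=sys.argv[1:3];x0,y0,x1,y1=map(int,sys.argv[3:7])
im=arm.get_image(cam)[:,:,::-1].copy();c=arm.calibration(cam);cv2.imwrite(f"pics/{n}.png",im);np.savez(f"{n}.npz",K=c["K"],T=c["T"])
hsv=cv2.cvtColor(im,cv2.COLOR_BGR2HSV);m=np.zeros(im.shape[:2],np.uint8)
m[y0:y1,x0:x1]=((hsv[y0:y1,x0:x1,1]<50)&(hsv[y0:y1,x0:x1,2]>120))*255
_,l,st,_=cv2.connectedComponentsWithStats(m);k=1+st[1:,4].argmax();p=np.argwhere(l==k)[:,::-1].astype(np.float32)
w=ray(c,cv2.convexHull(p)[:,0],.038).astype(np.float32);(cx,cy),s,a=cv2.minAreaRect(w)
a=np.radians(a);a=(a+np.pi/4)%(np.pi/2)-np.pi/4
print(st[k],"centre",round(cx,4),round(cy,4),"size",np.round(s,4),"angle",round(a,4),"rel",round(a-.1337,4),
 "n off",round(.9911*cx+.1333*cy-.5199,4),"u",round(-.1333*cx+.9911*cy,4))
E
python3 rackpose.py wrist w3 215 130 310 225
```

```text
[ 219  142   57   72 2799] centre 0.5404 -0.146 size [0.1009 0.1334] angle 0.1282 rel -0.0055 n off -0.0038 u -0.2167
```

```bash
cat > path.py <<'E'
from h import *
TH=.1337;U=np.array([-.1333,.9911]);N=np.array([.9911,.1333])
def tool(n,u,rel,back):
    "tool pose for a rack pose in the gap's frame; back = rack centre to TCP"
    a=TH+rel;h=np.array([-np.sin(a),np.cos(a)]);p=(n+.5199)*N+u*U-back*h
    return float(p[0]),float(p[1]),a+np.pi/2
E
python3 - <<'E'
from path import *
g=cv2.imread("pics/w3.png").astype(int).mean(2)
for r in(30,50,70): print(r,"L",g[r,208:228].round().astype(int),"R",g[r,278:298].round().astype(int))
x,y,a=tool(-.0038,-.2167,-.0055,.0885);print(x,y,a)
plan([(x,y,.15,a,5),(x,y,.02,a,5)])
E
```

```text
30 L [180 181 181 186 192 165  94  79  64  85 122 132 131 127 126 125 125 127
 132 127] R [127 126 115  87  75  93 125 169 192 186 182 180 181 181 179 169 160 147
 146 160]
50 L [132 172 181 184 190 184 143  87  81  71 104 133 132 129 127 127 128 129
 130 131] R [132 126 105  70  84 110 157 196 191 183 183 167 130  88  85  81  80  80
  80  79]
70 L [ 93  83  97 156 187 194 174 108  84  70  83 119 132 131 129 127 131 135
 136 136] R [132 118  76  83 105 143 191 193 184 153  73  79  81  82  86  82  83  82
  82  79]
0.5517074673118283 -0.23374897614133636 1.6989963267948966
at [ 0.5416 -0.0977  0.371 ] az 1.7 toolz [ 0.002  0.    -1.   ] F [ 0.1  0.1 -1.1] t 9.7
{"tx": -0.027, "ty": -0.001, "tz": 0.044, "twist": 0.0}
{"tx": -0.027, "ty": -0.002, "tz": 0.044, "twist": 0.0}
{"tx": -0.027, "ty": -0.001, "tz": 0.044, "twist": 0.0}
{"tx": -0.028, "ty": -0.002, "tz": 0.044, "twist": 0.0}
{"tx": -0.027, "ty": -0.001, "tz": 0.045, "twist": 0.001}
{"tx": -0.0, "ty": -0.0, "tz": 0.026, "twist": -0.0}
{"tx": -0.0, "ty": -0.0, "tz": 0.026, "twist": -0.0}
{"tx": -0.0, "ty": -0.0, "tz": 0.026, "twist": -0.0}
{"tx": -0.0, "ty": -0.0, "tz": 0.026, "twist": -0.0}
{"tx": -0.0, "ty": -0.0, "tz": 0.026, "twist": -0.0}
```

Emit:
move_arm:
  motion:
    - {"tx": -0.027, "ty": -0.001, "tz": 0.044, "twist": 0}
    - {"tx": -0.027, "ty": -0.002, "tz": 0.044, "twist": 0}
    - {"tx": -0.027, "ty": -0.001, "tz": 0.044, "twist": 0}
    - {"tx": -0.028, "ty": -0.002, "tz": 0.044, "twist": 0}
    - {"tx": -0.027, "ty": -0.001, "tz": 0.045, "twist": 0}
    - {"tx": 0, "ty": 0, "tz": 0, "twist": 0}
    - {"tx": 0, "ty": 0, "tz": 0.026, "twist": 0}
    - {"tx": 0, "ty": 0, "tz": 0.026, "twist": 0}
    - {"tx": 0, "ty": 0, "tz": 0.026, "twist": 0}
    - {"tx": 0, "ty": 0, "tz": 0.026, "twist": 0}
    - {"tx": 0, "ty": 0, "tz": 0.026, "twist": 0}
    - {"tx": 0, "ty": 0, "tz": 0, "twist": 0}

```text
clock: 10.85
position: [0.5487, -0.2277, 0.0234]
ee_rot: [-2.07, -2.354, 0.004]
force: [-1.0, 0.5, -0.6]
width: 0.598
gripper_force: 0.0
```

```bash
python3 - <<'E'
from path import *
c=dict(np.load("w3.npz"));r=[30,50,70]
for k,cols,z in(("nt",[213.4,214.1,214.6],.058),("nb",[217.6,218.1,218.7],0),("ft",[284.5,283.8,283.05],.058),("fb",[280.7,280.3,279.6],0)):
    w=ray(c,np.c_[cols,r],z);f=np.polyfit(w[:,1],w[:,0],1);print(k,"dx/dy",f[0].round(4),"n",(w@N-.5199).round(4))
B=.0745;W=[]
for n,u,rel,k in((-.0038,-.2167,-.0055,4),(-.002,-.182,-.10,6),(0,-.148,0,6)):
    W.append((*tool(n,u,rel,B),k))
plan([(x,y,.02,a,k) for x,y,a,k in W])
E
```

```text
nt dx/dy -0.1266 n [-0.0537 -0.0537 -0.0541]
nb dx/dy -0.128 n [-0.0534 -0.0537 -0.0538]
ft dx/dy -0.1232 n [0.0545 0.0542 0.0539]
fb dx/dy -0.1293 n [0.0544 0.0545 0.0541]
at [ 0.5487 -0.2277  0.0234] az 1.699 toolz [-0.006  0.002 -1.   ] F [-1.   0.5 -0.6] t 10.8
{"tx": 0.002, "ty": 0.001, "tz": 0.001, "twist": -0.0}
{"tx": 0.002, "ty": 0.0, "tz": 0.001, "twist": -0.0}
{"tx": 0.002, "ty": 0.001, "tz": 0.001, "twist": -0.0}
{"tx": 0.002, "ty": 0.0, "tz": 0.0, "twist": -0.0}
{"tx": 0.006, "ty": -0.001, "tz": 0.0, "twist": 0.01}
{"tx": 0.006, "ty": -0.001, "tz": 0.0, "twist": 0.01}
{"tx": 0.006, "ty": -0.001, "tz": 0.0, "twist": 0.01}
{"tx": 0.005, "ty": -0.001, "tz": 0.0, "twist": 0.01}
{"tx": 0.006, "ty": -0.001, "tz": 0.0, "twist": 0.01}
{"tx": 0.005, "ty": -0.002, "tz": 0.0, "twist": 0.01}
{"tx": 0.006, "ty": 0.001, "tz": 0.0, "twist": -0.011}
{"tx": 0.006, "ty": 0.001, "tz": 0.0, "twist": -0.011}
{"tx": 0.006, "ty": 0.001, "tz": 0.0, "twist": -0.01}
{"tx": 0.006, "ty": 0.002, "tz": 0.0, "twist": -0.011}
{"tx": 0.005, "ty": 0.001, "tz": 0.0, "twist": -0.01}
{"tx": 0.005, "ty": 0.002, "tz": 0.0, "twist": -0.011}
```

Emit:
move_arm:
  motion:
    - {"tx": 0, "ty": 0, "tz": 0, "twist": 0}
    - {"tx": 0, "ty": 0, "tz": 0, "twist": 0}

```text
clock: 11.05
position: [0.5522, -0.2289, 0.0282]
ee_rot: [2.073, 2.359, 0.001]
force: [0.3, -1.1, -0.1]
width: 0.599
gripper_force: 0.0
```

```bash
python3 - <<'E'
from path import *
B=.0745;W=[]
for n,u,rel,k in((-.0038,-.2167,-.0055,4),(-.002,-.182,-.10,8),(0,-.148,0,8)):
    W.append((*tool(n,u,rel,B),k))
plan([(x,y,.02,a,k) for x,y,a,k in W])
E
```

```text
at [ 0.5522 -0.2289  0.0282] az 1.6996 toolz [ 0.002 -0.    -1.   ] F [ 0.3 -1.1 -0.1] t 11.1
{"tx": 0.002, "ty": -0.0, "tz": 0.002, "twist": 0.0}
{"tx": 0.002, "ty": -0.0, "tz": 0.002, "twist": 0.0}
{"tx": 0.003, "ty": -0.001, "tz": 0.002, "twist": 0.0}
{"tx": 0.002, "ty": -0.0, "tz": 0.002, "twist": 0.0}
{"tx": 0.004, "ty": -0.001, "tz": 0.0, "twist": 0.008}
{"tx": 0.004, "ty": -0.001, "tz": 0.0, "twist": 0.008}
{"tx": 0.005, "ty": -0.001, "tz": 0.0, "twist": 0.007}
{"tx": 0.004, "ty": -0.001, "tz": 0.0, "twist": 0.008}
{"tx": 0.005, "ty": -0.001, "tz": 0.0, "twist": 0.007}
{"tx": 0.004, "ty": -0.001, "tz": 0.0, "twist": 0.008}
{"tx": 0.005, "ty": -0.0, "tz": 0.0, "twist": 0.007}
{"tx": 0.004, "ty": -0.001, "tz": 0.0, "twist": 0.008}
{"tx": 0.004, "ty": 0.001, "tz": 0.0, "twist": -0.008}
{"tx": 0.004, "ty": 0.001, "tz": 0.0, "twist": -0.008}
{"tx": 0.004, "ty": 0.001, "tz": 0.0, "twist": -0.008}
{"tx": 0.004, "ty": 0.001, "tz": 0.0, "twist": -0.008}
{"tx": 0.005, "ty": 0.001, "tz": 0.0, "twist": -0.008}
{"tx": 0.004, "ty": 0.001, "tz": 0.0, "twist": -0.008}
{"tx": 0.005, "ty": 0.001, "tz": 0.0, "twist": -0.008}
{"tx": 0.004, "ty": 0.001, "tz": 0.0, "twist": -0.008}
```

Emit:
move_arm:
  motion:
    - {"tx": 0.002, "ty": 0, "tz": 0.002, "twist": 0}
    - {"tx": 0.002, "ty": 0, "tz": 0.002, "twist": 0}
    - {"tx": 0.003, "ty": -0.001, "tz": 0.002, "twist": 0}
    - {"tx": 0.002, "ty": 0, "tz": 0.002, "twist": 0}
    - {"tx": 0.004, "ty": -0.001, "tz": 0, "twist": 0.008}
    - {"tx": 0.004, "ty": -0.001, "tz": 0, "twist": 0.008}
    - {"tx": 0.005, "ty": -0.001, "tz": 0, "twist": 0.007}
    - {"tx": 0.004, "ty": -0.001, "tz": 0, "twist": 0.008}
    - {"tx": 0.005, "ty": -0.001, "tz": 0, "twist": 0.007}
    - {"tx": 0.004, "ty": -0.001, "tz": 0, "twist": 0.008}
    - {"tx": 0.005, "ty": 0, "tz": 0, "twist": 0.007}
    - {"tx": 0.004, "ty": -0.001, "tz": 0, "twist": 0.008}

```text
clock: 12.25
position: [0.539, -0.1853, 0.0189]
ee_rot: [-2.185, -2.257, -0.0]
force: [0.2, -2.3, 2.1]
width: 0.599
gripper_force: 1.3
```

Emit:
move_arm:
  motion:
    - {"tx": 0.004, "ty": 0.001, "tz": 0, "twist": -0.008}
    - {"tx": 0.004, "ty": 0.001, "tz": 0, "twist": -0.008}
    - {"tx": 0.004, "ty": 0.001, "tz": 0, "twist": -0.008}
    - {"tx": 0.004, "ty": 0.001, "tz": 0, "twist": -0.008}
    - {"tx": 0.005, "ty": 0.001, "tz": 0, "twist": -0.008}
    - {"tx": 0.004, "ty": 0.001, "tz": 0, "twist": -0.008}
    - {"tx": 0.005, "ty": 0.001, "tz": 0, "twist": -0.008}
    - {"tx": 0.004, "ty": 0.001, "tz": 0, "twist": -0.008}
    - {"tx": 0, "ty": 0, "tz": 0, "twist": 0}

```text
clock: 13.15
position: [0.5443, -0.1501, 0.0189]
ee_rot: [-2.065, -2.367, -0.001]
force: [-0.3, -0.1, -0.7]
width: 0.6
gripper_force: 0.0
```

```bash
python3 rackpose.py wrist w4 150 0 400 240; python3 - <<'E'
import cv2;a=cv2.imread("pics/w4.png");cv2.imwrite("pics/w4b.png",cv2.resize(a,(800,600)))
E
python3 -c "
from h import *;plan([])"
```

```text
[  150     0   225   231 32370] centre 0.5378 -0.0859 size [0.1004 0.1091] angle 0.1356 rel 0.0019 n off 0.0016 u -0.1568
at [ 0.5442 -0.1504  0.0188] az 1.7058 toolz [-0.     0.001 -1.   ] F [ 0.7  0.5 -0.2] t 13.2
```

View pics/w4b.png

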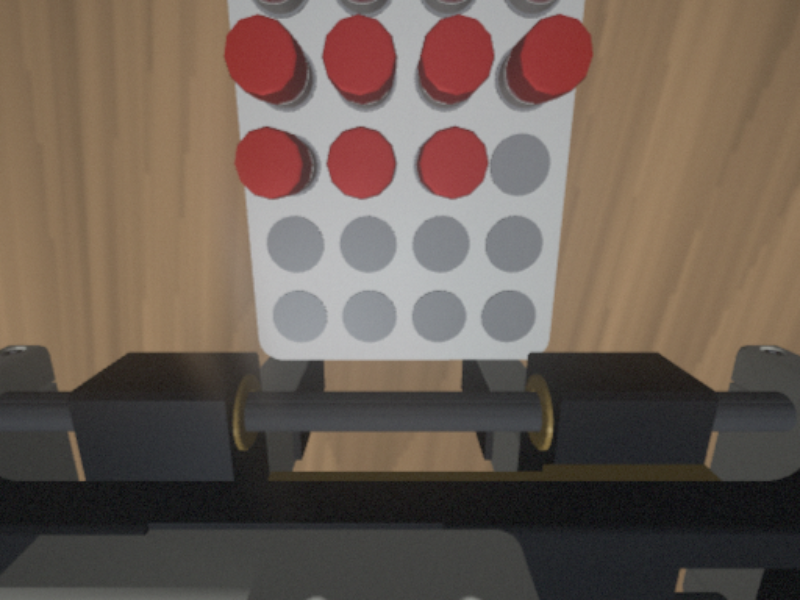

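The rack sits squarely against both fingers, its back edge straight at row ~230 (512 px). It is lined up with the gap to within 2 mm.

```bash
python3 - <<'E'
from path import *
B=.0745;W=[]
for n,u,rel,k in((.0011,-.132,.03,3),(.0006,-.117,0,3),(.0004,-.037,0,10),(.0004,.063,0,12)):
    W.append((*tool(n,u,rel,B),k));
# actual TCP offset relative to path, so the rack's measured n/u map to it
s=arm.observe();t=tool(.0016,-.1464,.002,B);o=s["position"][:2]-np.array(t[:2]);print("tool offset",o.round(4),"n",(o@N).round(4))
plan([(x+o[0],y+o[1],.02,a,k) for x,y,a,k in W])
E
```

```text
tool offset [-0.0023 -0.001 ] n -0.0024
at [ 0.5442 -0.1504  0.0188] az 1.7058 toolz [-0.     0.001 -1.   ] F [ 0.7  0.5 -0.2] t 13.2
{"tx": 0.005, "ty": 0.001, "tz": -0.0, "twist": -0.006}
{"tx": 0.005, "ty": 0.0, "tz": -0.001, "twist": -0.006}
{"tx": 0.004, "ty": 0.001, "tz": -0.0, "twist": -0.006}
{"tx": 0.005, "ty": -0.001, "tz": -0.0, "twist": 0.006}
{"tx": 0.005, "ty": -0.001, "tz": -0.0, "twist": 0.006}
{"tx": 0.005, "ty": -0.001, "tz": -0.0, "twist": 0.007}
{"tx": 0.008, "ty": 0.0, "tz": -0.0, "twist": -0.0}
{"tx": 0.008, "ty": 0.0, "tz": -0.0, "twist": -0.0}
{"tx": 0.008, "ty": 0.0, "tz": -0.0, "twist": -0.0}
{"tx": 0.008, "ty": 0.0, "tz": -0.0, "twist": -0.0}
{"tx": 0.008, "ty": 0.0, "tz": -0.0, "twist": -0.0}
{"tx": 0.008, "ty": 0.0, "tz": -0.0, "twist": -0.0}
{"tx": 0.008, "ty": 0.0, "tz": -0.0, "twist": -0.0}
{"tx": 0.008, "ty": 0.0, "tz": -0.0, "twist": -0.0}
{"tx": 0.008, "ty": 0.0, "tz": -0.0, "twist": -0.0}
{"tx": 0.008, "ty": 0.0, "tz": -0.0, "twist": -0.0}
{"tx": 0.008, "ty": 0.0, "tz": -0.0, "twist": -0.0}
{"tx": 0.008, "ty": 0.0, "tz": -0.0, "twist": -0.0}
{"tx": 0.008, "ty": 0.0, "tz": -0.0, "twist": -0.0}
{"tx": 0.008, "ty": 0.0, "tz": -0.0, "twist": -0.0}
{"tx": 0.009, "ty": 0.0, "tz": -0.0, "twist": -0.0}
{"tx": 0.008, "ty": 0.0, "tz": -0.0, "twist": -0.0}
{"tx": 0.009, "ty": 0.0, "tz": -0.0, "twist": -0.0}
{"tx": 0.008, "ty": 0.0, "tz": -0.0, "twist": -0.0}
{"tx": 0.009, "ty": 0.0, "tz": -0.0, "twist": -0.0}
{"tx": 0.008, "ty": 0.0, "tz": -0.0, "twist": -0.0}
{"tx": 0.009, "ty": 0.0, "tz": -0.0, "twist": -0.0}
{"tx": 0.008, "ty": 0.0, "tz": -0.0, "twist": -0.0}
```

Emit:
move_arm:
  motion:
    - {"tx": 0.005, "ty": 0.001, "tz": 0, "twist": -0.006}
    - {"tx": 0.005, "ty": 0, "tz": 0, "twist": -0.006}
    - {"tx": 0.004, "ty": 0.001, "tz": 0, "twist": -0.006}
    - {"tx": 0.005, "ty": -0.001, "tz": 0, "twist": 0.006}
    - {"tx": 0.005, "ty": -0.001, "tz": 0, "twist": 0.006}
    - {"tx": 0.005, "ty": -0.001, "tz": 0, "twist": 0.007}
    - {"tx": 0.008, "ty": 0, "tz": 0, "twist": 0}
    - {"tx": 0.008, "ty": 0, "tz": 0, "twist": 0}
    - {"tx": 0, "ty": 0, "tz": 0, "twist": 0}

```text
clock: 14.1
position: [0.5369, -0.105, 0.019]
ee_rot: [-2.067, -2.365, -0.001]
force: [0.3, 0.1, -0.4]
width: 0.597
gripper_force: 0.0
```

```bash
python3 rackpose.py top t5 240 140 330 225; python3 rackpose.py wrist w5 150 70 400 240;python3 - <<'E'
from path import *
a=cv2.imread("pics/t5.png")[140:235,190:330];b=cv2.imread("pics/w5.png")
cv2.imwrite("pics/c5.png",np.hstack([cv2.resize(a,(420,285),interpolation=2),cv2.resize(b,(380,285))]))
plan([])
s=arm.observe()["position"][:2];print("tcp n",s@N-.5199,"u",s@U)
E
```

```text
[ 240  140   59   85 1424] centre 0.5704 -0.0057 size [0.2892 0.1963] angle 0.0149 rel -0.1188 n off 0.0446 u -0.0817
[  152    70   215   159 26553] centre 0.5326 -0.0553 size [0.1004 0.0797] angle 0.1341 rel 0.0004 n off 0.0006 u -0.1258
at [ 0.5371 -0.1064  0.019 ] az 1.7042 toolz [ 0.  0. -1.] F [-0.4  0.5 -0.2] t 14.2
tcp n -0.0017879871354790078 u -0.17705986409623917
```

View pics/c5.png

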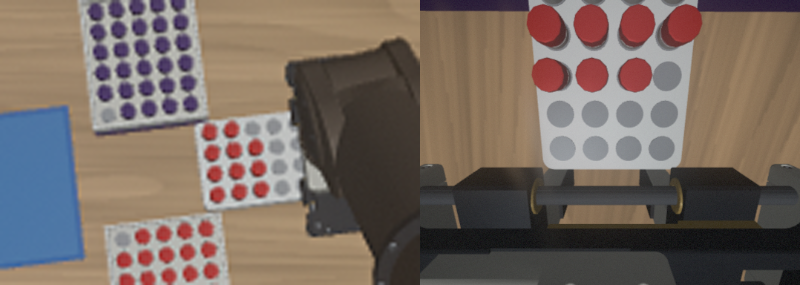

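The rack's nose is at the gap mouth, centred to ~1 mm and parallel to the walls.

Emit:
move_arm:
  motion:
    - {"tx": 0.008, "ty": 0, "tz": 0, "twist": 0}
    - {"tx": 0.008, "ty": 0, "tz": 0, "twist": 0}
    - {"tx": 0.008, "ty": 0, "tz": 0, "twist": 0}
    - {"tx": 0.008, "ty": 0, "tz": 0, "twist": 0}
    - {"tx": 0.008, "ty": 0, "tz": 0, "twist": 0}
    - {"tx": 0.008, "ty": 0, "tz": 0, "twist": 0}

```text
clock: 14.8
position: [0.5304, -0.0586, 0.0189]
ee_rot: [-2.069, -2.364, 0.0]
force: [-0.2, -1.3, -0.3]
width: 0.6
gripper_force: 0.7
```

```bash
python3 rackpose.py wrist w6 150 130 380 240;python3 - <<'E'
from path import *
g=cv2.imread("pics/w6.png").astype(int).mean(2)
for r in (100,180):print(r,g[r,110:400:4].round().astype(int))
plan([])
s=arm.observe()["position"][:2];print("tcp n",s@N-.5199,"u",s@U)
E
```

```text
[  158   130   204   101 19471] centre 0.528 -0.0199 size [0.1005 0.0535] angle 0.135 rel 0.0013 n off 0.0008 u -0.0901
100 [ 97 100  99  98  95  99  96  95  92  86  79  88  87  90  89  92  90  89
  91  93  91  61  77 102 184 157  96  96  94  96  95  96 100  96  98  93
 177 185 185 154  82  96  96  97  98  94  96  97  95  91  93 172 127 128
 127 126 126 125 128 126 128 179 177 179  84  87  89  90  92  91  92 101
 103]
180 [119 122 115 126 126 128 128 121 125 133 132 136 137 150 188 192 191 193
 190 192 191 194 193 191 194 194 193 194 193 193 195 191 193 192 193 193
 194 192 191 191 191 189 189 189 189 188 186 186 188 183 186 185 184 182
 181 185 183 181 182 179 182 177 123 117 114 130 122 123 124 121 121 123
 118]
at [ 0.5303 -0.0569  0.019 ] az 1.705 toolz [-0.     0.001 -1.   ] F [ 0.4  0.2 -0.2] t 14.8
tcp n -0.001866987483353566 u -0.12704171991824678
```

Going in smoothly: 1 N of force, rack off by 0.8 mm.

Emit:
move_arm:
  motion:
    - {"tx": 0.008, "ty": 0, "tz": 0, "twist": 0.001}
    - {"tx": 0.008, "ty": 0, "tz": 0, "twist": 0}
    - {"tx": 0.008, "ty": 0, "tz": 0, "twist": 0}
    - {"tx": 0.008, "ty": 0, "tz": 0, "twist": 0}
    - {"tx": 0.008, "ty": 0, "tz": 0, "twist": 0}
    - {"tx": 0.008, "ty": 0, "tz": 0, "twist": 0}
    - {"tx": 0.008, "ty": 0, "tz": 0, "twist": 0}
    - {"tx": 0.008, "ty": 0, "tz": 0, "twist": 0}

```text
clock: 15.65
position: [0.5222, 0.0045, 0.0189]
ee_rot: [2.072, 2.362, -0.0]
force: [0.4, -3.7, 1.1]
width: 0.601
gripper_force: 1.4
```

```bash
python3 rackpose.py wrist w7 150 130 380 240;python3 - <<'E'
from path import *
plan([])
s=arm.observe()["position"][:2];print("tcp n",s@N-.5199,"u",s@U)
E
```

```text
[  158   130   204   101 19487] centre 0.5201 0.0435 size [0.1023 0.0535] angle 0.1331 rel -0.0006 n off 0.0014 u -0.0262
at [0.522  0.0065 0.019 ] az 1.7031 toolz [ 0.     0.001 -1.   ] F [ 0.4  0.7 -0.6] t 15.7
tcp n -0.0016864036094830226 u -0.06318360380320044
```

Emit:
move_arm:
  motion:
    - {"tx": 0.008, "ty": 0, "tz": 0, "twist": 0}
    - {"tx": 0.008, "ty": 0, "tz": 0, "twist": 0}
    - {"tx": 0.008, "ty": 0, "tz": 0, "twist": 0}
    - {"tx": 0.008, "ty": 0, "tz": 0, "twist": 0}
    - {"tx": 0.008, "ty": 0, "tz": 0, "twist": 0}
    - {"tx": 0.008, "ty": 0, "tz": 0, "twist": 0}
    - {"tx": 0.008, "ty": 0, "tz": 0, "twist": 0}
    - {"tx": 0.008, "ty": 0, "tz": 0, "twist": 0}

```text
clock: 16.5
position: [0.5138, 0.0681, 0.0189]
ee_rot: [2.071, 2.362, -0.0]
force: [0.3, -3.3, 1.7]
width: 0.599
gripper_force: 1.5
```

Emit:
move_arm:
  motion:
    - {"tx": 0.008, "ty": 0, "tz": 0, "twist": 0}
    - {"tx": 0.008, "ty": 0, "tz": 0, "twist": 0}
    - {"tx": 0.008, "ty": 0, "tz": 0, "twist": 0}
    - {"tx": 0.008, "ty": 0, "tz": 0, "twist": 0}
    - {"tx": 0.008, "ty": 0, "tz": 0, "twist": 0}
    - {"tx": 0.008, "ty": 0, "tz": 0, "twist": 0}
    - {"tx": 0.008, "ty": 0, "tz": 0, "twist": 0}
    - {"tx": 0.008, "ty": 0, "tz": 0, "twist": 0}

```text
clock: 17.3
position: [0.5055, 0.1315, 0.0189]
ee_rot: [2.072, 2.362, -0.0]
force: [0.1, -4.4, 3.0]
width: 0.597
gripper_force: 1.8
```

```bash
python3 rackpose.py wrist w8 150 130 380 240;python3 rackpose.py top t8 130 150 250 230;python3 - <<'E'
from path import *
plan([])
s=arm.observe()["position"][:2];print("tcp n",s@N-.5199,"u",s@U)
a=cv2.imread("pics/t8.png")[120:290,100:320];b=cv2.imread("pics/w8.png")
cv2.imwrite("pics/c8.png",np.hstack([cv2.resize(a,(420,325),interpolation=2),cv2.resize(b,(380,325))]))
E
```

```text
[  150   130   211   101 19491] centre 0.5006 0.1701 size [0.1057 0.0535] angle 0.1331 rel -0.0006 n off -0.001 u 0.1019
[217 150  33  31 401] centre 0.6261 0.1175 size [0.1043 0.1103] angle 0.0102 rel -0.1235 n off 0.1163 u 0.033
at [0.5052 0.1331 0.0189] az 1.7036 toolz [ 0.     0.002 -1.   ] F [-0.1  0.3  0.6] t 17.4
tcp n -0.0014233565695287442 u 0.06455666481784768
```

View pics/c8.png

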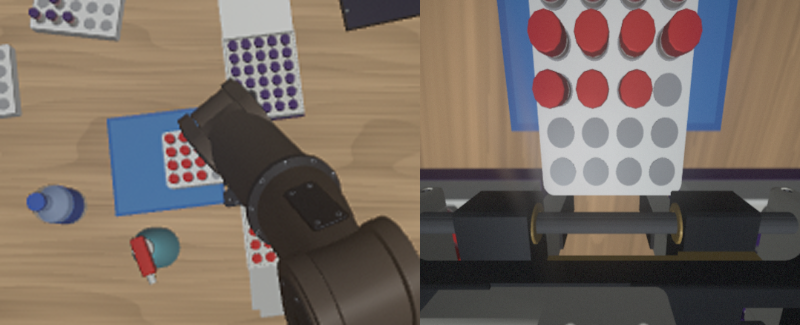

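The rack has left the gap and is half on the mat (mat's near edge at wrist row ~154, rack's back edge at row ~230). It needs about 70 mm more.

Emit:
move_arm:
  motion:
    - {"tx": 0.008, "ty": 0, "tz": 0, "twist": 0}
    - {"tx": 0.008, "ty": 0, "tz": 0, "twist": 0}
    - {"tx": 0.008, "ty": 0, "tz": 0, "twist": 0}
    - {"tx": 0.008, "ty": 0, "tz": 0, "twist": 0}
    - {"tx": 0.008, "ty": 0, "tz": 0, "twist": 0}
    - {"tx": 0.008, "ty": 0, "tz": 0, "twist": 0}
    - {"tx": 0.008, "ty": 0, "tz": 0, "twist": 0}
    - {"tx": 0.007, "ty": 0, "tz": 0, "twist": 0}
    - {"tx": 0.005, "ty": 0, "tz": 0, "twist": 0}
    - {"tx": 0.003, "ty": 0, "tz": 0, "twist": 0}
    - {"tx": 0, "ty": 0, "tz": 0, "twist": 0}

```text
clock: 18.5
position: [0.4963, 0.202, 0.019]
ee_rot: [-2.071, -2.362, -0.001]
force: [-0.8, -0.4, 0.4]
width: 0.6
gripper_force: 0.0
```

Emit:
move_arm:
  motion:
    - {"tx": -0.01, "ty": 0, "tz": 0, "twist": 0}
    - {"tx": -0.015, "ty": 0, "tz": 0, "twist": 0}
    - {"tx": -0.015, "ty": 0, "tz": 0, "twist": 0}
    - {"tx": 0, "ty": 0, "tz": -0.03, "twist": 0}
    - {"tx": 0, "ty": 0, "tz": -0.04, "twist": 0}
    - {"tx": 0, "ty": 0, "tz": -0.04, "twist": 0}
    - {"tx": 0, "ty": 0, "tz": -0.04, "twist": 0}
    - {"tx": -0.03, "ty": 0, "tz": -0.03, "twist": 0}
    - {"tx": -0.03, "ty": 0, "tz": -0.03, "twist": 0}
    - {"tx": -0.03, "ty": 0, "tz": -0.03, "twist": 0}
    - {"tx": -0.03, "ty": 0, "tz": -0.03, "twist": 0}
    - {"tx": 0, "ty": 0, "tz": 0, "twist": 0}

```text
clock: 19.7
position: [0.5194, 0.0363, 0.2926]
ee_rot: [2.078, 2.348, 0.004]
force: [0.6, 0.3, -0.6]
width: 0.597
gripper_force: 0.0
```

```bash
python3 rackpose.py top t9 130 155 225 225; python3 - <<'E'
from path import *
plan([])
a=cv2.imread("pics/t9.png")[90:290,90:350];b=arm.get_image("wrist")[:,:,::-1]
cv2.imwrite("pics/c9.png",np.hstack([cv2.resize(a,(430,330),interpolation=2),cv2.resize(b,(370,330))]))
E
```

```text
[165 188  41  33 856] centre 0.4905 0.2784 size [0.1015 0.133 ] angle 0.1285 rel -0.0052 n off 0.0033 u 0.2106
at [0.5182 0.0389 0.2905] az 1.6952 toolz [ 0.004 -0.001 -1.   ] F [-0.3  1.3 -0.7] t 19.8
```

View pics/c9.png

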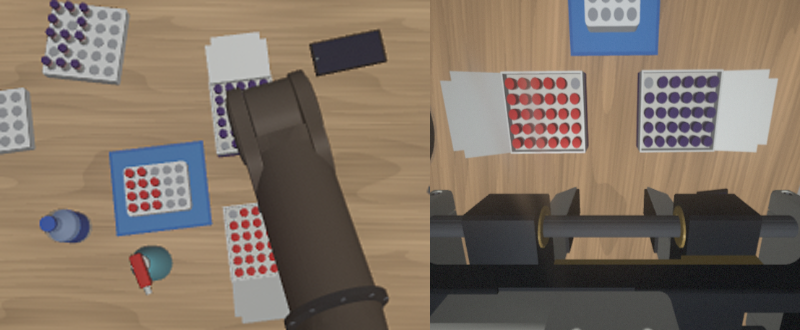

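The rack lies centred on the mat (crop (157,188) inside the blue margin all round). The bottles and phone haven't moved, and the arm is clear.

```bash
python3 -c "
from cell import arm
print(arm.sign_off())"
```

```text
the job is handed in; nothing more can be done
None
```

The small foam rack was pushed along the table through the gap and now lies wholly on the blue mat, with the bottles and phone where they were, and the job is handed in at about 20 s.

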